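Make up a flow-cell kit and a perfusion-microscopy kit

ROBOT

A 7-joint arm with a two-finger parallel gripper is mounted at the origin on a cart in front of the work surface, level with it; the furniture and walls round the work are solid. World frame = base frame: x ahead of the robot, y to its left, z up, the work surface at z = 0. Lengths are in m, angles in rad, forces in N, time in s.
With the tool pointing down it reaches from about 0.35 to 0.9 m from the base axis. Payload 8.1 kg.
Tool frame: the origin (TCP) lies at the very end of the fingers, on their centre line; the grasp point (between the pads) lies 19 mm behind it (ctrl.grip_depth is the distance from the TCP to the grasp point, in m); z points along the fingers, y is the line along which they close (so a half turn about z gives the same grasp; the last joint's range is limited). The gripper opens to 85 mm and grips with 20 to 120 N. Pads are 22 mm wide; open, the fingers measure 114 mm over their backs; the gripper's body (76 mm by 85 mm) begins 54 mm behind the grasp point. The pads swing forward as they close: fully open they stand 13 mm farther back than shut.
Start: joints at [-1.315, 0.434, 0.025, 1.573, -0.012, 1.134, -0.075], TCP at [0.219, 0.585, 0.231] pointing down, gripper open.
Joint ranges: [-2.62, 2.62], [-0.44, 2.09], [-1.27, 1.32], [0.08, 2.57], [-1.32, 4.46], [0.12, 2], [-2.74, 2.74]. Speed limits (rad/s): [2.22, 2.22, 3.01, 3.01, 3.14, 3.14, 3.14].

INTERFACE

Orientations are given as a 3x3 rotation matrix whose columns are the frame's x, y, z axes.
In Python, from workcell import ctrl, grab_frame, get_calibration, finder gives the robot as it stands. The module is installed in compiled form; this text tells all that it offers.
- The arm moves only by the shell command python3 -m inch 'ROWS' [OPENING]. ROWS is JSON, a list of rows, each an object with "xyz": the shift along the tool's x, y, z in mm, a list of three; "dr": the turn, a rotation vector about the tool's x, y, z in rad, a list of three. In form: [{"xyz": [dx, dy, dz], "dr": [wx, wy, wz]}, ...]. A call has 1 to 12 rows; each row shifts and turns the commanded pose from where the row before left it, along the tool's axes as they then stand; what a row does not reach is not made up. A row lasts 1/12 s, in which the tool goes at most 41.7 mm and 7.16 degrees, less where a joint would pass 70% of its speed; a pose out of reach is approached as far as the arm can. A call is refused whole if a number of a shift passes 41.7 or a number of a turn 0.125, either way. A call with a gripper value outside its range is refused whole. OPENING is the closure, from -1 (fully open) to 1 (shut), so that 0 is half open, set as the call begins (- or left out, the last holds). The fingers move at their own pace and stop on an object; the grip force is fixed at half the most. Time passes only in rows, so rows that do not move let the fingers close. It gives the time, the measured TCP pose, the force, the opening and the grip force at its end, in the units of the state.
- ctrl.state(): the state, without advancing time (a new reading comes with each control period).
- grab_frame(name): name is "scene" or "top" or "wrist"; returns (picture, depth): 384x512x3 uint8, red, green, blue; 384x512 float32, m along the optical axis (not along the pixel's ray), 0 where there is no reading.
- get_calibration(name): a dict with "camera_matrix" (3x3 intrinsics, pixels), "world_to_cam" (4x4, takes a point from world to camera coordinates). Camera axes: x right, y down, z forward; pixel columns grow to the right and rows downward; lengths in m; the calibration is good to about 2 mm. A picture is of the moment at which its call begins: read the wrist's pose just before it. get_calibration takes no time and is no camera call; for the wrist camera it gives the pose at the moment of the call.
- ctrl.finish_job(): hands the job in; it is judged then, once.
Trained networks look in the newest picture that a camera, given by its name, has taken for a name from the list of things; names that differ only in an ending like _2 or _b are one class to them, and where a whole thing is asked for, a point or a joint stands for the part that bears it (a point fixed in the world has none). Each returns a list of dicts, best first, with "score" (0 to 1); they miss things now and then, are a little off and sometimes report something else, mostly with a low value. They report only what shows in the picture. A call takes as long as a camera call. They do not tell look-alikes from the thing itself.
- finder.boxes_of(camera, thing): "xyz" ([x, y, z] in m, in world coordinates, good to about 4 mm: the middle of the surface that is visible of it).
- finder.masks_of(camera, thing): "mask" (384x512 bool, what is visible of it).
The state is a dict: "time_s": time; "joints": joint angles; "dq": joint speeds; "effort": joint torques, N m; "position": TCP position; "tcp_rot": TCP orientation; "ft_force": force on the tool from outside, world axes, zero at the start; "ft_torque": the same for the moment, N m; "gripper_width": opening from 0.0 (shut) to 1.0 (fully open); "grip_force": force on a finger pad.
Only numpy, scipy, OpenCV 4.12 (cv2) and the standard library are available. Lean on these libraries where they do the work, as an engineer would, in place of code of your own. Each camera call takes 0.05 s, during which the arm holds its last target. There are 200 camera calls.

TASK

Make up two kits from the stock on the two benches. Flow-cell kit, in the square three-bay tray: the small ferrule box in the long bay, the small black-capped vial in the small bay next to the finger tab, and the post holder in the other small bay; perfusion-microscopy kit, in the oblong two-bay tray: the objective case in the bay next to the tab and the tubing reel in the other. Everything stands upright or lies flat on the floor of its bay, let go; leave the large bottle and the slide box where they are.

Things in the scene. Friction and masses are not known exactly. Their poses are not given: they have to be found in the camera images.
- square_tray: Squarish fixed mid-grey plastic tray, 125 (x) x 121 (y) mm; walls 3 mm thick, 8 mm high; floor 2 mm thick. Origin: underside centre, z up. Three bays (inside sizes): long bay 60 x 115 mm, centre x -29.5, y 0 mm; two small bays 56 x 56 mm, centres x +31.5, y +29.5 and x +31.5, y -29.5 mm. A finger tab with blank label, 6 mm high, juts 25 mm from the +y end at the small bay y +29.5.
- oblong_tray: Oblong fixed mid-grey plastic tray, 66 (x) x 129 (y) mm; walls 3 mm thick, 8 mm high; floor 2 mm thick. Origin: underside centre, z up. Two equal bays 60 x 60 mm inside, centres x 0, y +31.5 and x 0, y -31.5 mm. A finger tab with a blank label, 6 mm high, juts 25 mm from the +y end, next to the bay at y +31.5.
- ferrule_box: Small closed grey-white plastic box of ferrules, 43 (x) x 61 (y) x 25 (z) mm, lying flat; solid, its lid does not open. Origin: centre of its underside. Grasp across the 43 mm width (along x).
- small_vial: Small glass vial with a black screw cap, standing: body 27 mm across up to 50 mm height, cap 22 mm across, 61 mm high in all; the only vial with a black cap, and smaller than the other bottles. Origin: centre of its underside, z up. Grasp round the body.
- post_holder: Black post holder, standing: upright tube 25 mm across and 52 mm high, with a thumb screw 12 mm thick that sticks out sideways at 38 mm height. Origin: on the underside, in the middle of the 40 mm overall length (along y) of tube plus screw: the tube's axis stands at y +7.5 mm, and the screw reaches to y -20 mm. Grasp the tube along x.
- objective_case: Microscope objective in its round screw case, standing: pale grey cylinder with wider black ends, 35 mm across, 68 mm high. Origin: centre of its underside, z up. Grasp round it.
- tubing_reel: Small white reel lying flat like a spool: two flanges 42 mm across and 5 mm thick (the upper one 15 to 20 mm above its underside) on a 26 mm core, 20 mm high. Origin: centre of its underside, z up. Grasp round the flanges.
- large_bottle: Bystander: large glass bottle with a blue screw cap, 42 mm across, 86 mm high, standing. Origin: centre of its underside. To be left alone.
- slide_box: Bystander: flat white slide box with a grey lid, 64 x 85 x 29 mm, larger than the ferrule box. Origin: centre of its underside. To be left alone.
Things that resemble listed ones, but are neither listed nor needed, are in the scene too. There is more than one size of the ferrule_box; the one meant has the size given above.

How it is judged:
By the outcome, as a careful person would: the job done as asked, in the order asked, and still so for the second after the job is handed in, with the robot touching nothing.
It also fails if it takes over 117 s, if anything falls off the work surface, if the arm or the gripper's body presses on something with over 40 N, if the wrist force passes 120 N, or if a joint passes its speed limit or range.

## Working session

There is one attempt and no reset: what is moved stays moved. The work goes in short steps, Python scripts to look and compute and a shell command to move; the robot and the scene stay as the last step left them, time stands still between calls to the robot, and variables do not carry over. Pictures are saved under pics/ and viewed, at most 14 in all, crops included, and the job is handed in when it is done.

```bash
mkdir -p pics; cat > h.py <<'E'
import numpy as np, cv2
from workcell import ctrl, grab_frame, get_calibration, finder
def cloud(name,depth,c=None):
    c=c or get_calibration(name); K=np.array(c["camera_matrix"]);T=np.linalg.inv(np.array(c["world_to_cam"]))
    v,u=np.mgrid[:384,:512]; p=np.stack([(u-K[0,2])/K[0,0]*depth,(v-K[1,2])/K[1,1]*depth,depth],-1)
    return p@T[:3,:3].T+T[:3,3]
E
python3 - <<'E'
from h import *
ims={}
for n in("scene","top"):
    im,d=grab_frame(n); np.savez(f"{n}.npz",im=im,d=d,P=cloud(n,d)); ims[n]=im
    for t in("square_tray","oblong_tray","ferrule_box","small_vial","post_holder","objective_case","tubing_reel","large_bottle","slide_box"):
        c=get_calibration(n);K=np.array(c["camera_matrix"]);W=np.array(c["world_to_cam"])
        for r in finder.boxes_of(n,t):
            if r["score"]<.25: continue
            q=K@(W[:3,:3]@r["xyz"]+W[:3,3]); print(n,t,round(r["score"],2),np.round(r["xyz"],3),np.round(q[:2]/q[2]).astype(int))
for n in ims: cv2.imwrite(f"pics/{n}0.png",cv2.resize(ims[n][:,:,::-1],(800,600),interpolation=cv2.INTER_CUBIC))
s=ctrl.state(); print(s)
E
```

```text
scene square_tray 0.78 [0.556 0.16  0.002] [218 188]
scene oblong_tray 0.62 [0.544 0.438 0.003] [155 244]
scene ferrule_box 0.85 [0.358 0.293 0.028] [241 236]
scene ferrule_box 0.69 [0.535 0.528 0.018] [130 264]
scene ferrule_box 0.69 [0.546 0.438 0.003] [154 244]
scene small_vial 0.46 [0.414 0.218 0.034] [242 210]
scene post_holder 0.42 [ 0.471 -0.264  0.035] [311 129]
scene post_holder 0.37 [0.348 0.549 0.029] [176 306]
scene objective_case 0.72 [0.349 0.551 0.028] [175 306]
scene objective_case 0.53 [ 0.386 -0.322  0.04 ] [339 129]
scene objective_case 0.48 [0.355 0.296 0.028] [241 238]
scene tubing_reel 0.64 [0.451 0.096 0.018] [257 187]
scene large_bottle 0.86 [0.279 0.397 0.038] [241 274]
scene slide_box 0.93 [0.351 0.549 0.03 ] [175 305]
top square_tray 0.83 [0.596 0.198 0.002] [234 145]
top oblong_tray 0.74 [0.517 0.383 0.003] [174 168]
top ferrule_box 0.76 [0.366 0.296 0.025] [199 215]
top ferrule_box 0.46 [0.541 0.522 0.017] [129 159]
top post_holder 0.52 [ 0.472 -0.272  0.046] [387 182]
top objective_case 0.6 [ 0.39  -0.322  0.068] [408 209]
top tubing_reel 0.56 [0.456 0.0
[... 237 characters left out ...]
, -0.07508568]), 'dq': array([-0.00045895,  0.00145277,  0.00151648,  0.0003261 , -0.00027664,
        0.0009518 , -0.00082248]), 'effort': array([-6.88919317e-04, -6.70280957e+01,  1.02440860e+00, -3.16566861e+01,
        1.56340061e-02,  2.43707545e-03, -1.42991266e-05]), 'position': array([0.21950089, 0.58519229, 0.23133789]), 'tcp_rot': array([[-9.36276828e-01,  3.51263009e-01, -6.28426431e-06],
       [ 3.51263009e-01,  9.36276827e-01,  3.79118738e-05],
       [ 1.92008499e-05,  3.32885793e-05, -9.99999999e-01]]), 'ft_force': array([ 0.48893615, -0.24419872, -0.08714249]), 'ft_torque': array([ 0.03667408, -0.02380519,  0.02651225]), 'grip_force': 0.0, 'gripper_width': 1.001088896336162}
```

View pics/top0.png

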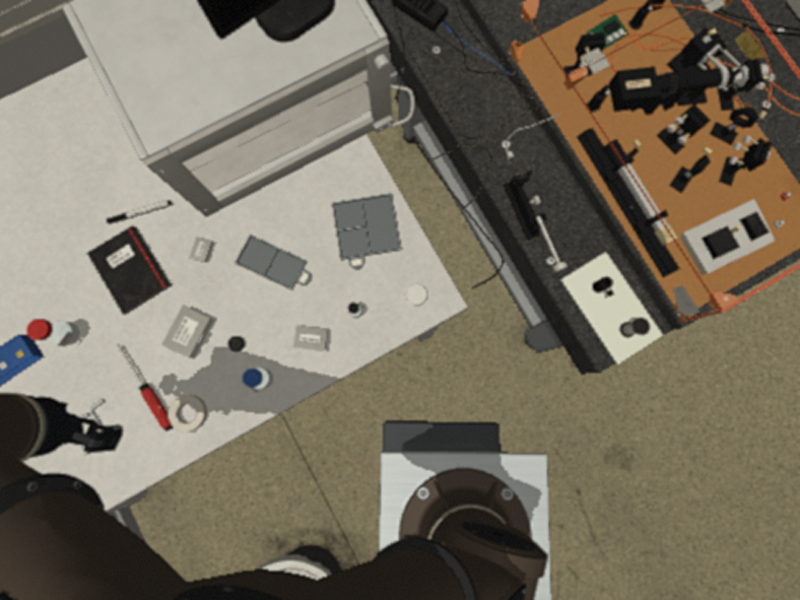

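View pics/scene0.png

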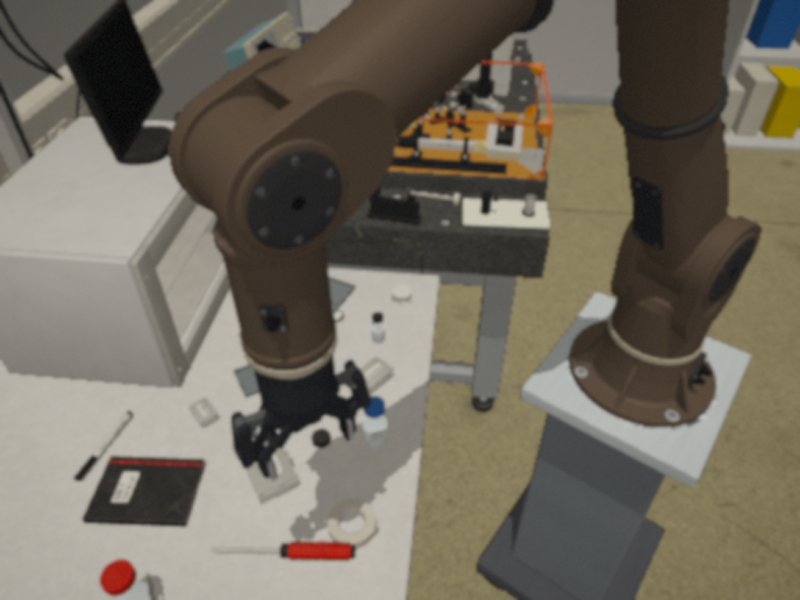

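Top view (800×600 scale):
- The square tray is at (367,226), with its tab at (357,262) and the long bay on the right. The oblong tray is at (273,262), with its tab at (304,276).
- Grey boxes are at (312,337) and (202,249), and the slide box is at (187,330).
- The black-capped vial is at (355,308), and there is a black lid-like thing at (237,343). The blue bottle is at (256,378) and a red-capped one at (40,330).
- The white reel is at (416,294). The cream tape roll at (187,412) resembles it.
- On the right bench, the post holder is at (602,285) and the objective at (635,327).

Next I'll measure them.

```bash
python3 - <<'E'
from h import *
D=np.load("top.npz");P=D["P"];im=D["im"]
def blob(name,px,r,zlo,zhi=0.12):
    u,v=px; s=np.zeros((384,512),bool); s[v-r:v+r+1,u-r:u+r+1]=1
    m=((P[...,2]>zlo)&(P[...,2]<zhi)&s&(D["d"]>0)).astype(np.uint8)
    n,l=cv2.connectedComponents(m); 
    if n<2: print(name,"none",np.round(P[v,u],3));return
    ii=[k for k in range(1,n)]; k=min(ii,key=lambda k:np.hypot(*(np.argwhere(l==k)-[v,u]).T).min())
    q=P[l==k]; rc=cv2.minAreaRect((q[:,:2]*1000).astype(np.float32))
    print(name,len(q),"ztop",np.round(np.percentile(q[:,2],[50,95]),3),"rect",np.round(rc[0],1),np.round(rc[1],1),round(rc[2],1))
blob("boxA",(199,215),22,.012);blob("boxB",(129,159),14,.008);blob("slide",(119,213),28,.012)
blob("vial",(227,197),10,.015);blob("blackthing",(152,219),10,.008);blob("reel",(266,188),12,.01)
blob("post",(386,182),12,.02);blob("obj",(408,208),14,.03);blob("bottle",(163,242),16,.04)
print("bench z",np.round(P[195,395],3),np.round(P[185,240],3), "mm/px",np.abs(P[185,240]-P[185,241])[:2]*1000)
for px in [(183,177),(165,162),(240,140),(194,177),(228,168)]: print(px,np.round(P[px[1],px[0]],4))
for t in("square_tray","oblong_tray"):
    grab_frame("top")
    r=finder.masks_of("top",t)[0]; q=P[r["mask"]&(D["d"]>0)]; rc=cv2.minAreaRect((q[:,:2]*1000).astype(np.float32)); print(t,rc,np.mean(q,0))
x=lambda u0,v0,u1,v1,n:cv2.imwrite(n,cv2.resize(im[v0:v1,u0:u1,::-1],(800,600),interpolation=cv2.INTER_CUBIC))
x(100,110,292,254,"pics/crop1.png")
E
```

```text
boxA 289 ztop [0.024 0.027] rect [364.7 298.3] [60.6 42.7] 83.7
boxB 157 ztop [0.018 0.021] rect [540.1 525. ] [34.3 44.9] 75.6
slide 616 ztop [0.029 0.032] rect [373.8 535.8] [65.8 85.2] 65.6
vial 70 ztop [0.06  0.063] rect [419.3 211.7] [21.6 26.1] 41.7
blackthing 84 ztop [0.012 0.015] rect [353.5 445.1] [27.7 28.5] 1.0
reel 141 ztop [0.021 0.024] rect [454.   94.3] [38.3 37.1] 0.7
post 104 ztop [0.045 0.054] rect [ 469.3 -273.1] [36.4 23.6] 8.6
obj 130 ztop [0.068 0.071] rect [ 390.6 -326.2] [30.8 32.7] 88.0
bottle 134 ztop [0.086 0.089] rect [287.2 390.5] [33.6 32.4] 64.0
bench z [ 0.44  -0.31   0.003] [0.465 0.175 0.001] mm/px [0.56489809 2.9859812 ]
(183, 177) [0.4881 0.3545 0.0036]
(165, 162) [ 5.365e-01  4.146e-01 -5.000e-04]
(240, 140) [0.6116 0.1785 0.0016]
(194, 177) [0.4882 0.3198 0.0055]
(228, 168) [0.5184 0.2142 0.0056]
square_tray ((584.6605834960938, 195.06979370117188), (143.94078063964844, 129.3073272705078), 10.122552871704102) [0.59247661 0.19775813 0.00306676]
oblong_tray ((515.4246826171875, 375.30511474609375), (151.61538696289062, 69.08535766601562), 66.19380950927734) [0.51658918 0.38232092 0.00326065]
```

View pics/crop1.png

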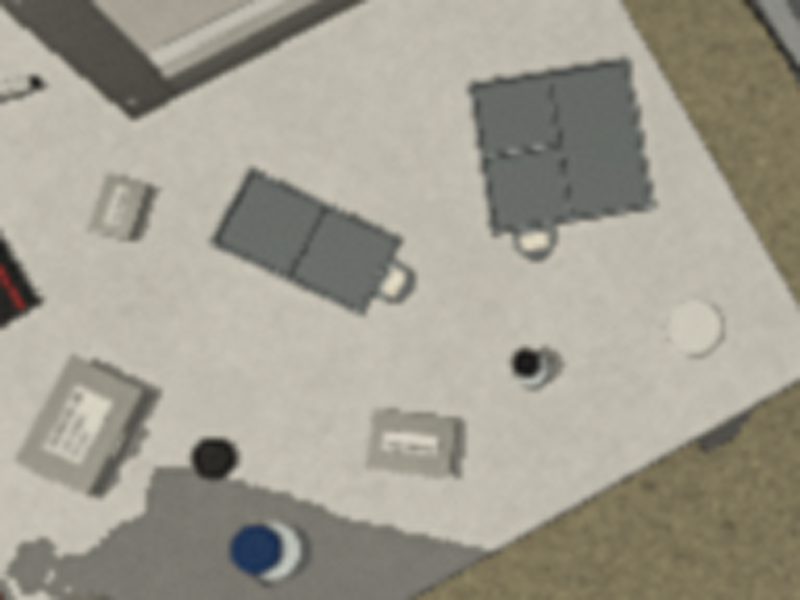

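Ferrule box candidates in the crop are (415,443), (120,207) and the slide box (90,425). Measured sizes are 61×43×25, 45×34×19 and 85×65×30, so the one at (415,443) is the right one. The crop also shows its long side running across the picture. I'll move up and look with the wrist camera.

```bash
cat >> h.py <<'E'
def go(x,y,z,a=None):
    "totals to a world TCP pose; a = world angle (deg) of tool y; turn first, then shift in the new axes (mm)"
    s=ctrl.state();p=s["position"];R=s["tcp_rot"];a0=np.degrees(np.arctan2(R[1,1],R[0,1]))
    a=a0 if a is None else a; d=(a-a0+180)%360-180; t=np.radians(a)
    D=(np.array([x,y,z])-p)*1000
    print("t",round(s["time_s"],2),"at",np.round(p*1000,1),"yaw",round(a0,1),"tilt",np.round(R[:2,2],3),"w",round(s["gripper_width"],3),"gf",round(s["grip_force"],1),"F",np.round(s["ft_force"],1),"j",np.round(s["joints"],2))
    print("  -> turn dr_z",round(-np.radians(d),3),"shift",np.round([-np.sin(t)*D[0]+np.cos(t)*D[1],np.cos(t)*D[0]+np.sin(t)*D[1],-D[2]],1))
E
python3 -m inch '[{"xyz":[0,0,-9],"dr":[0,0,0.12]},{"xyz":[0,0,-9],"dr":[0,0,0.12]},{"xyz":[0,0,-9],"dr":[0,0,0.12]},{"xyz":[0,0,-9],"dr":[0,0,0.12]},{"xyz":[0,0,-9],"dr":[0,0,0.12]},{"xyz":[0,0,-9],"dr":[0,0,0.12]},{"xyz":[0,0,-9],"dr":[0,0,0.12]},{"xyz":[0,0,-9],"dr":[0,0,0.12]},{"xyz":[0,0,-9],"dr":[0,0,0.12]},{"xyz":[0,0,-9],"dr":[0,0,0.12]},{"xyz":[0,0,-9],"dr":[0,0,0.12]}]'
python3 -m inch '[{"xyz":[-23,20,0],"dr":[0,0,0]},{"xyz":[-23,20,0],"dr":[0,0,0]},{"xyz":[-23,20,0],"dr":[0,0,0]},{"xyz":[-23,20,0],"dr":[0,0,0]},{"xyz":[-23,20,0],"dr":[0,0,0]},{"xyz":[-23,20,0],"dr":[0,0,0]},{"xyz":[-23,20,0],"dr":[0,0,0]},{"xyz":[-23,20,0],"dr":[0,0,0]},{"xyz":[-23,20,0],"dr":[0,0,0]},{"xyz":[-23,20,0],"dr":[0,0,0]},{"xyz":[-23,20,0],"dr":[0,0,0]},{"xyz":[-23,20,0],"dr":[0,0,0]}]'
python3 -m inch '[{"xyz":[0,0,0],"dr":[0,0,0]},{"xyz":[0,0,0],"dr":[0,0,0]}]' 
python3 - <<'E'
from h import *
go(.365,.298,.1,-6.3)
c=get_calibration("wrist"); im,d=grab_frame("wrist"); np.savez("w1.npz",im=im,d=d,P=cloud("wrist",d,c))
print(np.round(np.linalg.inv(c["world_to_cam"]),3))
cv2.imwrite("pics/w1.png",cv2.resize(im[:,:,::-1],(800,600)))
E
```

```text
time_s: 2.12
position: [0.2194, 0.5852, 0.3308]
tcp_rot: [[0.114, 0.994, -0.0], [0.994, -0.114, 0.0], [0.0, -0.0, -1.0]]
ft_force: [0.0, 0.1, -0.1]
gripper_width: 1.002
grip_force: 0.0
time_s: 3.12
position: [0.4289, 0.2836, 0.3305]
tcp_rot: [[0.108, 0.994, 0.0], [0.994, -0.108, 0.001], [0.001, 0.0, -1.0]]
ft_force: [-0.2, 0.5, -1.2]
gripper_width: 0.998
grip_force: 0.0
time_s: 3.28
position: [0.4293, 0.2832, 0.3306]
tcp_rot: [[0.112, 0.994, 0.001], [0.994, -0.112, 0.0], [0.0, 0.0, -1.0]]
ft_force: [-0.5, 0.7, -0.3]
gripper_width: 1.0
grip_force: 0.0
t 3.28 at [429.3 283.2 330.6] yaw -6.4 tilt [0.001 0.   ] w 1.0 gf 0.0 F [-0.5  0.7 -0.3] j [-1.09  0.18  0.49  1.71 -0.09  1.27 -0.7 ]
  -> turn dr_z -0.002 shift [  7.6 -65.6 230.6]
[[ 0.994 -0.107 -0.031  0.436]
 [-0.111 -0.953 -0.283  0.355]
 [ 0.001  0.284 -0.959  0.473]
 [ 0.     0.     0.     1.   ]]
```

View pics/w1.png

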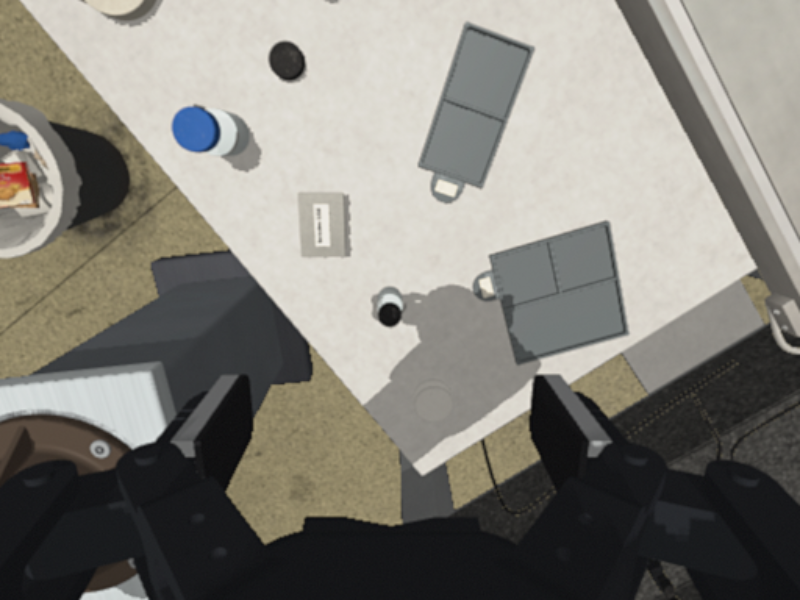

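The wrist view shows the ferrule box at (323,225), the vial at (389,305), and the reel in shadow at (434,403). The oblong tray is at (477,105) with its tab toward (447,187). The square tray is at (558,290) with its tab at (485,285) and the long bay on the lower side. Now I'll refine the poses.

```bash
python3 - <<'E'
from h import *
c=get_calibration("wrist"); im,d=grab_frame("wrist"); P=cloud("wrist",d,c)
for t,S in(("square_tray",(125,121)),("oblong_tray",(66,129)),("ferrule_box",(43,61)),("small_vial",0),("tubing_reel",(42,42))):
    for r in finder.masks_of("wrist",t)[:2]:
        m=r["mask"].astype(np.uint8)
        if "tray" in t: m=cv2.morphologyEx(m,cv2.MORPH_OPEN,cv2.getStructuringElement(cv2.MORPH_ELLIPSE,(21,21)))
        q=P[(m>0)&(d>0)]
        if len(q)<20: continue
        if "tray" not in t: q=q[q[:,2]>np.percentile(q[:,2],95)-.006]
        rc=cv2.minAreaRect((q[:,:2]*1000).astype(np.float32)); v,u=np.argwhere(m).mean(0)
        print(t,round(r["score"],2),"px",int(u),int(v),np.round(rc[0],1),np.round(rc[1],1),round(rc[2],1),"z",np.round(np.percentile(q[:,2],[10,50,95]),4))
    
# edges: dark wall lines fit inside tray regions by depth height
for nm,u0,v0,u1,v1 in(("sq",305,135,405,240),("ob",265,10,345,130)):
    s=np.zeros_like(d,bool);s[v0:v1,u0:u1]=1
    g=im.astype(int); m=(s&(g.mean(2)<125)&(np.ptp(g,axis=2)<25)).astype(np.uint8)
    m=cv2.morphologyEx(m,cv2.MORPH_OPEN,cv2.getStructuringElement(cv2.MORPH_ELLIPSE,(23,23)))
    q=P[(m>0)&(d>0)]; rc=cv2.minAreaRect((q[:,:2]*1000).astype(np.float32)); print(nm,len(q),np.round(rc[0],1),np.round(rc[1],1),round(rc[2],1))
u=(np.array([[380,190],[250,250],[230,120]])); print([np.round(P[v,x],4) for x,v in [(230,120),(280,170),(320,100)]])
E
```

```text
square_tray 0.83 px 357 187 [587.1 194.1] [146.6 131.5] 10.6 z [0.0006 0.0019 0.0073]
oblong_tray 0.71 px 304 69 [515.4 381.7] [141.6  68.2] 65.4 z [0.0003 0.0015 0.0072]
ferrule_box 0.91 px 206 143 [363.9 299.8] [59.7 43. ] 83.8 z [0.0225 0.0236 0.0251]
small_vial 0.89 px 249 196 [419.  214.7] [20.8 20.9] 70.7 z [0.0588 0.0602 0.0612]
tubing_reel 0.92 px 277 256 [452.5  95.1] [41.8 40.6] 87.0 z [0.0187 0.0197 0.0211]
sq 5337 [594.6 195.8] [121.1 129.2] 10.8
ob 0 [0. 0.] [0. 0.] 0.0
[array([0.4018, 0.3298, 0.0005]), array([ 0.4715,  0.2432, -0.0009]), array([ 0.5403,  0.3441, -0.0024])]
```

```bash
python3 -m inch '[{"xyz":[1.8,-13.4,26],"dr":[0,0,0]},{"xyz":[1.8,-13.4,26],"dr":[0,0,0]},{"xyz":[1.8,-13.4,26],"dr":[0,0,0]},{"xyz":[1.8,-13.4,26],"dr":[0,0,0]},{"xyz":[1.8,-13.4,26],"dr":[0,0,0]},{"xyz":[0,0,26],"dr":[0,0,0]},{"xyz":[0,0,26],"dr":[0,0,0]},{"xyz":[0,0,26],"dr":[0,0,0]},{"xyz":[0,0,26],"dr":[0,0,0]},{"xyz":[0,0,20],"dr":[0,0,0]},{"xyz":[0,0,0],"dr":[0,0,0]}]' >/dev/null
python3 - <<'E'
from h import *
go(.364,.2995,.009,-6.2)
E
```

```text
t 4.55 at [360.7 300.   73.2] yaw -6.1 tilt [-0.004 -0.004] w 0.999 gf 0.0 F [-0.4 -1.1  0.6] j [-1.08  0.41  0.36  2.14 -0.24  0.63 -0.66]
  -> turn dr_z 0.001 shift [-0.1  3.3 64.2]
```

```bash
python3 -m inch '[{"xyz":[0,1,12],"dr":[0,0,0]},{"xyz":[0,1,12],"dr":[0,0,0]},{"xyz":[0,1,12],"dr":[0,0,0]},{"xyz":[0,0,12],"dr":[0,0,0]},{"xyz":[0,0,12],"dr":[0,0,0]},{"xyz":[0,0,3],"dr":[0,0,0]},{"xyz":[0,0,0],"dr":[0,0,0]}]' >/dev/null
python3 -m inch '[{"xyz":[0,0,0],"dr":[0,0,0]},{"xyz":[0,0,0],"dr":[0,0,0]},{"xyz":[0,0,0],"dr":[0,0,0]},{"xyz":[0,0,0],"dr":[0,0,0]},{"xyz":[0,0,0],"dr":[0,0,0]},{"xyz":[0,0,0],"dr":[0,0,0]},{"xyz":[0,0,0],"dr":[0,0,0]},{"xyz":[0,0,0],"dr":[0,0,0]}]' 1
python3 - <<'E'
from h import *
go(.364,.2995,.009,-6.2)
E
```

```text
time_s: 5.8
position: [0.366, 0.3012, 0.0143]
tcp_rot: [[0.108, 0.994, 0.001], [0.994, -0.108, 0.001], [0.001, 0.001, -1.0]]
ft_force: [-2.2, -0.8, 12.7]
gripper_width: 0.482
grip_force: 59.5
t 5.8 at [366.  301.2  14.3] yaw -6.2 tilt [0.001 0.001] w 0.482 gf 59.5 F [-2.2 -0.8 12.7] j [-1.02  0.52  0.29  2.17 -0.31  0.49 -0.6 ]
  -> turn dr_z 0.0 shift [-1.9 -1.8  5.3]
```

```bash
python3 -m inch '[{"xyz":[0,0,-12],"dr":[0,0,0]},{"xyz":[0,0,-14],"dr":[0,0,0.116]},{"xyz":[0,0,-14],"dr":[0,0,0.116]},{"xyz":[0,0,-14],"dr":[0,0,0.116]},{"xyz":[0,0,-14],"dr":[0,0,0.116]},{"xyz":[0,0,-14],"dr":[0,0,0.116]},{"xyz":[0,0,-14],"dr":[0,0,0.116]},{"xyz":[0,0,-14],"dr":[0,0,0.116]},{"xyz":[0,0,0],"dr":[0,0,0.116]},{"xyz":[0,0,0],"dr":[0,0,0.116]},{"xyz":[0,0,0],"dr":[0,0,0.116]},{"xyz":[0,0,0],"dr":[0,0,0.116]}]'
python3 - <<'E'
from h import *
go(.6024,.1675,.06,-79.4)
E
```

```text
time_s: 6.8
position: [0.3655, 0.3009, 0.1237]
tcp_rot: [[0.984, 0.18, 0.0], [0.18, -0.984, 0.001], [0.0, -0.001, -1.0]]
ft_force: [0.0, -0.3, -0.6]
gripper_width: 0.482
grip_force: 61.7
t 6.8 at [365.5 300.9 123.7] yaw -79.6 tilt [0.    0.001] w 0.482 gf 61.7 F [ 0.  -0.3 -0.6] j [-1.41  0.4   0.8   2.11 -0.41  0.79 -1.74]
  -> turn dr_z -0.004 shift [208.3 174.7  63.7]
```

```bash
python3 -m inch '[{"xyz":[17.4,14.6,0],"dr":[0,0,0]},{"xyz":[17.4,14.6,0],"dr":[0,0,0]},{"xyz":[17.4,14.6,0],"dr":[0,0,0]},{"xyz":[17.4,14.6,0],"dr":[0,0,0]},{"xyz":[17.4,14.6,0],"dr":[0,0,0]},{"xyz":[17.4,14.6,0],"dr":[0,0,0]},{"xyz":[17.4,14.6,0],"dr":[0,0,0]},{"xyz":[17.4,14.6,0],"dr":[0,0,0]},{"xyz":[17.4,14.6,0],"dr":[0,0,0]},{"xyz":[17.4,14.6,0],"dr":[0,0,0]},{"xyz":[17.4,14.6,0],"dr":[0,0,0]},{"xyz":[17.4,14.6,0],"dr":[0,0,0]}]' >/dev/null
python3 -m inch '[{"xyz":[0,0,12],"dr":[0,0,0]},{"xyz":[0,0,12],"dr":[0,0,0]},{"xyz":[0,0,12],"dr":[0,0,0]},{"xyz":[0,0,12],"dr":[0,0,0]},{"xyz":[0,0,12],"dr":[0,0,0]},{"xyz":[0,0,0],"dr":[0,0,0]},{"xyz":[0,0,0],"dr":[0,0,0]}]' 
python3 - <<'E'
from h import *
go(.6024,.1675,.018,-79.4)
c=get_calibration("wrist"); im,d=grab_frame("wrist"); np.savez("w2.npz",im=im,d=d,P=cloud("wrist",d,c))
cv2.imwrite("pics/w2.png",cv2.resize(im[:,:,::-1],(800,600)))
E
```

```text
time_s: 8.38
position: [0.6024, 0.1677, 0.0624]
tcp_rot: [[0.983, 0.186, -0.002], [0.186, -0.983, -0.001], [-0.002, 0.0, -1.0]]
ft_force: [-0.1, -0.7, -0.2]
gripper_width: 0.48
grip_force: 61.7
t 8.38 at [602.4 167.7  62.4] yaw -79.3 tilt [-0.002 -0.001] w 0.48 gf 61.7 F [-0.1 -0.7 -0.2] j [-0.79  0.69  0.67  1.78 -0.55  0.86 -1.25]
  -> turn dr_z 0.002 shift [-0.1  0.2 44.4]
```

View pics/w2.png

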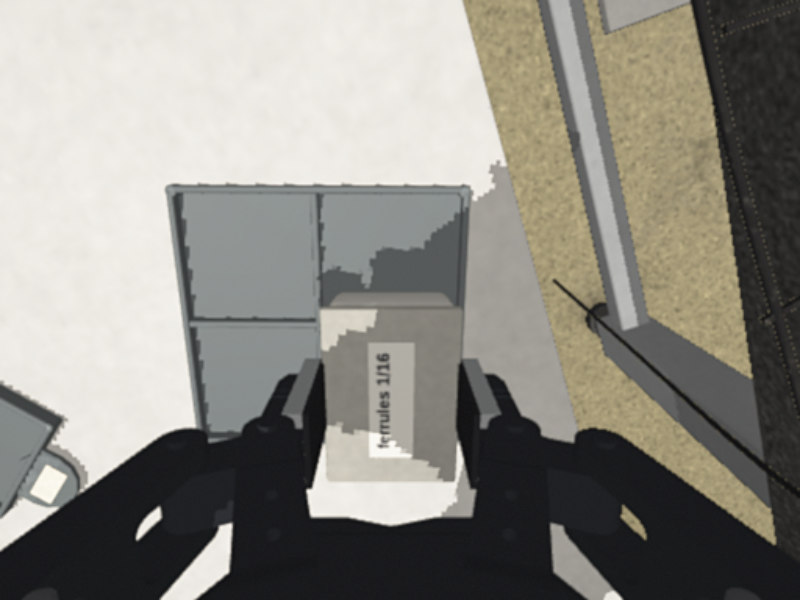

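The wrist view shows the box held squarely over the long bay, with the tray's far corners at (170,187) and (470,187) and the long divider at (318,190). I'll check the tray pose from these.

```bash
python3 - <<'E'
from h import *
c=get_calibration("wrist");K=np.array(c["camera_matrix"]);T=np.linalg.inv(c["world_to_cam"])
def at(u,v,z):
    r=T[:3,:3]@np.linalg.inv(K)@[u/1.5625,v/1.5625,1]; s=(z-T[2,3])/r[2]; return np.round((T[:3,3]+s*r)*1000,1)
for u,v in[(168,185),(471,185),(319,187),(319,321),(188,322)]: print(u,v,at(u,v,.008))
ex=np.array([np.cos(np.radians(100.6)),np.sin(np.radians(100.6))]);ey=np.array([-ex[1],ex[0]]);C=np.array([597,196.5])
for a,b in[(62.5,-60.5),(-62.5,-60.5),(2,-60.5),(2,0),(60,0)]: print(a,b,np.round(C+a*ex+b*ey,1))
E
```

```text
168 185 [644.7 267.7   8. ]
471 185 [667.7 146.5   8. ]
319 187 [655.4 207.2   8. ]
319 321 [598.  198.9   8. ]
188 322 [586.7 255.8   8. ]
62.5 -60.5 [645.  269.1]
-62.5 -60.5 [668.  146.2]
2 -60.5 [656.1 209.6]
2 0 [596.6 198.5]
60 0 [586.  255.5]
```

```bash
python3 -m inch '[{"xyz":[0,0,9],"dr":[0,0,0]},{"xyz":[0,0,9],"dr":[0,0,0]},{"xyz":[0,0,9],"dr":[0,0,0]},{"xyz":[0,0,8],"dr":[0,0,0]},{"xyz":[0,0,5],"dr":[0,0,0]},{"xyz":[0,0,5],"dr":[0,0,0]},{"xyz":[0,0,0],"dr":[0,0,0]},{"xyz":[0,0,0],"dr":[0,0,0]}]' 
python3 -m inch '[{"xyz":[0,0,0],"dr":[0,0,0]},{"xyz":[0,0,0],"dr":[0,0,0]},{"xyz":[0,0,0],"dr":[0,0,0]},{"xyz":[0,0,0],"dr":[0,0,0]},{"xyz":[0,0,-5],"dr":[0,0,0]},{"xyz":[0,0,-15],"dr":[0,0,0]},{"xyz":[0,0,-20],"dr":[0,0,0]},{"xyz":[0,0,-20],"dr":[0,0,0]},{"xyz":[0,0,-20],"dr":[0,0,0]},{"xyz":[0,0,-20],"dr":[0,0,0]},{"xyz":[0,0,-20],"dr":[0,0,0]}]' -0.41
python3 - <<'E'
from h import *
go(.419,.214,.09,-79.4)
E
```

```text
time_s: 9.1
position: [0.6033, 0.1672, 0.0181]
tcp_rot: [[0.983, 0.185, -0.0], [0.185, -0.983, -0.0], [-0.0, 0.0, -1.0]]
ft_force: [0.2, -0.1, -1.5]
gripper_width: 0.481
grip_force: 61.7
time_s: 10.02
position: [0.6032, 0.1672, 0.1398]
tcp_rot: [[0.983, 0.185, 0.0], [0.185, -0.983, 0.0], [0.0, -0.0, -1.0]]
ft_force: [0.1, -0.1, -0.5]
gripper_width: 0.706
grip_force: 0.0
t 10.02 at [603.2 167.2 139.8] yaw -79.3 tilt [0. 0.] w 0.706 gf 0.0 F [ 0.1 -0.1 -0.5] j [-0.83  0.61  0.73  1.72 -0.47  1.   -1.31]
  -> turn dr_z 0.001 shift [-172.5  -79.9   49.8]
```

```bash
python3 -m inch '[{"xyz":[-17,-8,3],"dr":[0,0,0]},{"xyz":[-17,-8,3],"dr":[0,0,0]},{"xyz":[-17,-8,3],"dr":[0,0,0]},{"xyz":[-17,-8,3],"dr":[0,0,0]},{"xyz":[-17,-8,3],"dr":[0,0,0]},{"xyz":[-17,-8,3],"dr":[0,0,0]},{"xyz":[-17,-8,3],"dr":[0,0,0]},{"xyz":[-17,-8,3],"dr":[0,0,0]},{"xyz":[-17,-8,3],"dr":[0,0,0]},{"xyz":[-17,-8,3],"dr":[0,0,0]},{"xyz":[0,0,0],"dr":[0,0,0]},{"xyz":[0,0,0],"dr":[0,0,0]}]' -0.5 >/dev/null
python3 - <<'E'
from h import *
c=get_calibration("wrist"); im,d=grab_frame("wrist"); P=cloud("wrist",d,c)
for r in finder.masks_of("wrist","small_vial")[:2]:
    q=P[r["mask"]&(d>0)]; q=q[q[:,2]>.055]
    if len(q)>20: rc=cv2.minAreaRect((q[:,:2]*1000).astype(np.float32)); print(r["score"],rc,np.percentile(q[:,2],[50,95]))
go(.419,.214,.02,-79.4)
cv2.imwrite("pics/w3.png",cv2.resize(im[:,:,::-1],(800,600)))
E
```

```text
0.66 ((420.1332702636719, 214.42666625976562), (21.409404754638672, 21.054786682128906), 10.08643913269043) [0.05995281 0.06096144]
t 11.12 at [422.5 214.5 108.9] yaw -79.3 tilt [0.001 0.001] w 0.755 gf 0.0 F [-0.2  0.4 -0.3] j [-1.17  0.42  0.78  2.12 -0.43  0.76 -1.5 ]
  -> turn dr_z 0.002 shift [-3.5 -0.1 88.9]
```

View pics/w3.png

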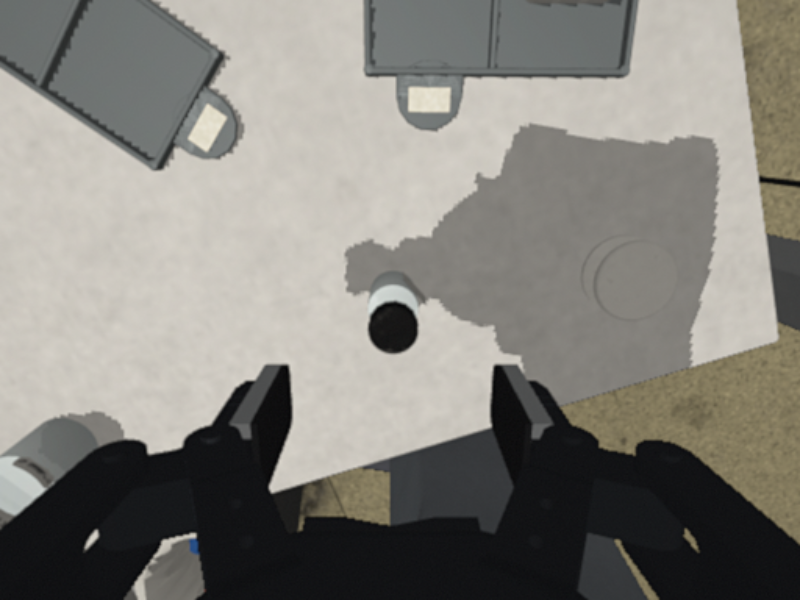

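The vial with its black cap sits at (393,327), centred between the fingers. The tab at (430,100) is beside the left small bay. Now I'll grasp.

```bash
python3 -m inch '[{"xyz":[-2.5,0,12],"dr":[0,0,0]},{"xyz":[0,0,14],"dr":[0,0,0]},{"xyz":[0,0,14],"dr":[0,0,0]},{"xyz":[0,0,14],"dr":[0,0,0]},{"xyz":[0,0,14],"dr":[0,0,0]},{"xyz":[0,0,14],"dr":[0,0,0]},{"xyz":[0,0,5],"dr":[0,0,0]},{"xyz":[0,0,0],"dr":[0,0,0]},{"xyz":[0,0,0],"dr":[0,0,0]}]' 
python3 -m inch '[{"xyz":[0,0,0],"dr":[0,0,0]},{"xyz":[0,0,0],"dr":[0,0,0]},{"xyz":[0,0,0],"dr":[0,0,0]},{"xyz":[0,0,0],"dr":[0,0,0]},{"xyz":[0,0,0],"dr":[0,0,0]},{"xyz":[0,0,0],"dr":[0,0,0]},{"xyz":[0,0,0],"dr":[0,0,0]},{"xyz":[0,0,0],"dr":[0,0,0]},{"xyz":[0,0,0],"dr":[0,0,0]}]' 1
python3 - <<'E'
from h import *
go(.5622,.2221,.11,-79.4)
E
```

```text
time_s: 11.87
position: [0.4198, 0.2136, 0.0216]
tcp_rot: [[0.983, 0.185, 0.0], [0.185, -0.983, -0.0], [0.0, 0.0, -1.0]]
ft_force: [-0.7, 0.2, 0.5]
gripper_width: 0.749
grip_force: 0.0
time_s: 12.62
position: [0.4194, 0.2143, 0.0221]
tcp_rot: [[0.983, 0.186, 0.001], [0.186, -0.983, 0.001], [0.001, -0.001, -1.0]]
ft_force: [-1.5, -0.3, 8.8]
gripper_width: 0.292
grip_force: 58.4
t 12.62 at [419.4 214.3  22.1] yaw -79.3 tilt [0.001 0.001] w 0.292 gf 58.4 F [-1.5 -0.3  8.8] j [-1.03  0.56  0.61  2.19 -0.61  0.56 -1.35]
  -> turn dr_z 0.002 shift [141.8  18.6 -87.9]
```

```bash
python3 -m inch '[{"xyz":[0,0,-15],"dr":[0,0,0]},{"xyz":[0,0,-15],"dr":[0,0,0]},{"xyz":[0,0,-15],"dr":[0,0,0]},{"xyz":[0,0,-15],"dr":[0,0,0]},{"xyz":[20,2.6,0],"dr":[0,0,0]},{"xyz":[20,2.6,0],"dr":[0,0,0]},{"xyz":[20,2.6,0],"dr":[0,0,0]},{"xyz":[20,2.6,0],"dr":[0,0,0]},{"xyz":[20,2.6,0],"dr":[0,0,0]},{"xyz":[20,2.6,0],"dr":[0,0,0]},{"xyz":[20,2.6,0],"dr":[0,0,0]},{"xyz":[0,0,0],"dr":[0,0,0]}]'  >/dev/null
python3 -m inch '[{"xyz":[0,0,10],"dr":[0,0,0]},{"xyz":[0,0,10],"dr":[0,0,0]},{"xyz":[0,0,0],"dr":[0,0,0]},{"xyz":[0,0,0],"dr":[0,0,0]}]'
python3 - <<'E'
from h import *
go(.5622,.2221,.025,-79.4)
E
```

```text
time_s: 13.95
position: [0.5582, 0.222, 0.0602]
tcp_rot: [[0.983, 0.186, -0.003], [0.186, -0.983, -0.001], [-0.003, 0.0, -1.0]]
ft_force: [-0.6, -0.1, -0.9]
gripper_width: 0.29
grip_force: 59.3
t 13.95 at [558.2 222.   60.2] yaw -79.3 tilt [-0.003 -0.001] w 0.29 gf 59.3 F [-0.6 -0.1 -0.9] j [-0.91  0.67  0.67  1.84 -0.55  0.83 -1.35]
  -> turn dr_z 0.002 shift [ 4.   0.7 35.2]
```

```bash
python3 -m inch '[{"xyz":[2,0.3,9],"dr":[0,0,0]},{"xyz":[2,0.3,9],"dr":[0,0,0]},{"xyz":[0,0,8],"dr":[0,0,0]},{"xyz":[0,0,5],"dr":[0,0,0]},{"xyz":[0,0,4],"dr":[0,0,0]},{"xyz":[0,0,0],"dr":[0,0,0]},{"xyz":[0,0,0],"dr":[0,0,0]}]'
python3 -m inch '[{"xyz":[0,0,0],"dr":[0,0,0]},{"xyz":[0,0,0],"dr":[0,0,0]},{"xyz":[0,0,0],"dr":[0,0,0]},{"xyz":[0,0,0],"dr":[0,0,0]},{"xyz":[0,0,-5],"dr":[0,0,0]},{"xyz":[0,0,-15],"dr":[0,0,0]},{"xyz":[0,0,-20],"dr":[0,0,0]},{"xyz":[0,0,-20],"dr":[0,0,0]},{"xyz":[0,0,-25],"dr":[0,0,0]},{"xyz":[0,0,-25],"dr":[0,0,0]},{"xyz":[0,0,-25],"dr":[0,0,0]},{"xyz":[0,0,-25],"dr":[0,0,0]}]' 0.1
python3 - <<'E'
from h import *
go(.440,-.22,.3,-81.4)
E
```

```text
time_s: 14.53
position: [0.5639, 0.2221, 0.0261]
tcp_rot: [[0.983, 0.185, -0.0], [0.185, -0.983, -0.0], [-0.0, 0.0, -1.0]]
ft_force: [0.0, -0.1, -0.9]
gripper_width: 0.289
grip_force: 59.3
time_s: 15.53
position: [0.5638, 0.222, 0.188]
tcp_rot: [[0.983, 0.185, 0.0], [0.185, -0.983, 0.0], [0.0, -0.0, -1.0]]
ft_force: [0.8, -0.6, -0.7]
gripper_width: 0.445
grip_force: 0.0
t 15.53 at [563.8 222.  188. ] yaw -79.3 tilt [0. 0.] w 0.445 gf 0.0 F [ 0.8 -0.6 -0.7] j [-0.98  0.53  0.78  1.72 -0.42  1.07 -1.45]
  -> turn dr_z 0.036 shift [-188.5  418.5 -112. ]
```

```bash
python3 -m inch '[{"xyz":[-13,30.4,-10],"dr":[0,0,0.036]},{"xyz":[-13,30.4,-10],"dr":[0,0,0]},{"xyz":[-13,30.4,-10],"dr":[0,0,0]},{"xyz":[-13,30.4,-10],"dr":[0,0,0]},{"xyz":[-13,30.4,-10],"dr":[0,0,0]},{"xyz":[-13,30.4,-10],"dr":[0,0,0]},{"xyz":[-13,30.4,0],"dr":[0,0,0]},{"xyz":[-13,30.4,0],"dr":[0,0,0]},{"xyz":[-13,30.4,0],"dr":[0,0,0]},{"xyz":[-13,30.4,0],"dr":[0,0,0]},{"xyz":[-13,30.4,0],"dr":[0,0,0]},{"xyz":[-13,30.4,0],"dr":[0,0,0]}]' -0.4 >/dev/null
python3 -m inch '[{"xyz":[-13,30.4,0],"dr":[0,0,0]},{"xyz":[-13,30.4,0],"dr":[0,0,0]},{"xyz":[-13,30.4,0],"dr":[0,0,0]},{"xyz":[-13,30.4,0],"dr":[0,0,0]},{"xyz":[0,0,0],"dr":[0,0,0]},{"xyz":[0,0,0],"dr":[0,0,0]}]'
python3 - <<'E'
from h import *
go(.469,-.273,.1,-81.4)
c=get_calibration("wrist"); im,d=grab_frame("wrist"); P=cloud("wrist",d,c); np.savez("w4.npz",im=im,d=d,P=P)
for t in("post_holder","objective_case"):
  for r in finder.masks_of("wrist",t)[:2]:
    q=P[r["mask"]&(d>0)]; v,u=np.argwhere(r["mask"]).mean(0)
    for zl in(.03,.046,.062):
        k=q[q[:,2]>zl]
        if len(k)>20: rc=cv2.minAreaRect((k[:,:2]*1000).astype(np.float32)); print(t,round(r["score"],2),"px",int(u*1.5625),int(v*1.5625),zl,np.round(rc[0],1),np.round(rc[1],1),round(rc[2]),np.round(np.percentile(k[:,2],[50,95]),3))
cv2.imwrite("pics/w4.png",cv2.resize(im[:,:,::-1],(800,600)))
E
```

```text
time_s: 17.03
position: [0.4312, -0.2924, 0.2468]
tcp_rot: [[0.989, 0.145, 0.0], [0.145, -0.989, -0.001], [0.0, 0.001, -1.0]]
ft_force: [-0.1, 0.6, -0.7]
gripper_width: 0.701
grip_force: 0.0
t 17.03 at [ 431.2 -292.4  246.8] yaw -81.7 tilt [ 0.    -0.001] w 0.701 gf 0.0 F [-0.1  0.6 -0.7] j [-0.22  0.33  0.95  1.85 -0.3   1.11 -0.59]
  -> turn dr_z -0.005 shift [ 40.3 -13.5 146.8]
post_holder 0.69 px 372 194 0.03 [ 469.9 -273.1] [38.5 24.4] 11 [0.05  0.052]
post_holder 0.69 px 372 194 0.046 [ 476.6 -271.7] [23.7 24.1] 53 [0.051 0.053]
objective_case 0.77 px 426 312 0.03 [ 391.3 -326.4] [32.4 31.7] 27 [0.067 0.068]
objective_case 0.77 px 426 312 0.046 [ 391.3 -326.4] [32.4 31.7] 27 [0.067 0.068]
objective_case 0.77 px 426 312 0.062 [ 391.3 -326.4] [32.4 31.7] 27 [0.067 0.068]
```

View pics/w4.png

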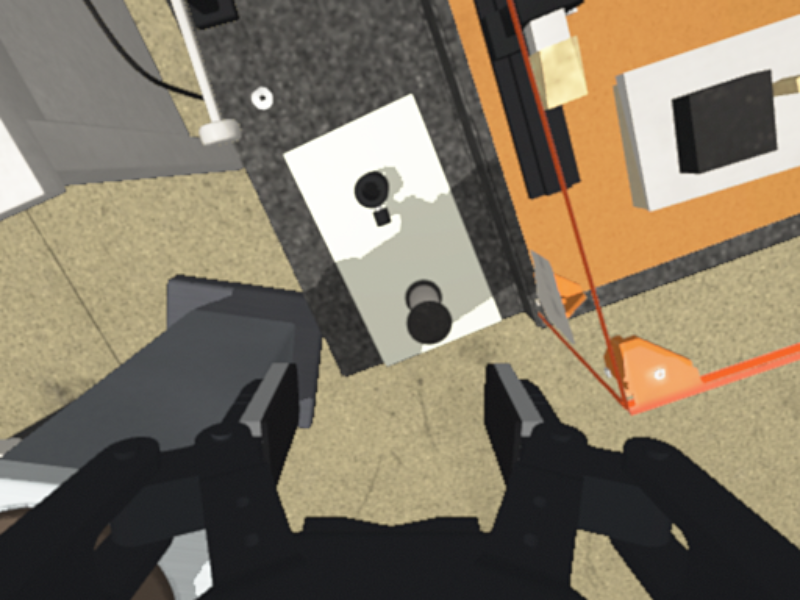

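The post holder's tube is at (372,190) with its screw at (381,217), pointing back toward the robot. The objective stands at (428,318). Both match by height (52 and 68 mm). Next I'll grasp the post holder.

```bash
python3 -m inch '[{"xyz":[12.1,-3,10],"dr":[0,0,-0.043]},{"xyz":[12.1,-3,20],"dr":[0,0,0]},{"xyz":[12.1,-3,20],"dr":[0,0,0]},{"xyz":[12.1,-3,20],"dr":[0,0,0]},{"xyz":[0,0,25],"dr":[0,0,0]},{"xyz":[0,0,25],"dr":[0,0,0]},{"xyz":[0,0,20],"dr":[0,0,0]},{"xyz":[0,0,0],"dr":[0,0,0]},{"xyz":[0,0,0],"dr":[0,0,0]}]' >/dev/null
python3 - <<'E'
from h import *
go(.4766,-.2717,.02,-79.2)
E
```

```text
t 17.93 at [ 477.9 -268.1  106. ] yaw -78.8 tilt [-0.002  0.001] w 0.697 gf 0.0 F [0.4 0.  0.2] j [-0.13  0.55  0.78  1.95 -0.51  0.85 -0.45]
  -> turn dr_z 0.007 shift [-2.   3.3 86. ]
```

```bash
python3 -m inch '[{"xyz":[-1,1.6,13],"dr":[0,0,0.006]},{"xyz":[-1,1.6,13],"dr":[0,0,0]},{"xyz":[0,0,15],"dr":[0,0,0]},{"xyz":[0,0,15],"dr":[0,0,0]},{"xyz":[0,0,15],"dr":[0,0,0]},{"xyz":[0,0,10],"dr":[0,0,0]},{"xyz":[0,0,5],"dr":[0,0,0]},{"xyz":[0,0,0],"dr":[0,0,0]}]'
python3 -m inch '[{"xyz":[0,0,0],"dr":[0,0,0]},{"xyz":[0,0,0],"dr":[0,0,0]},{"xyz":[0,0,0],"dr":[0,0,0]},{"xyz":[0,0,0],"dr":[0,0,0]},{"xyz":[0,0,0],"dr":[0,0,0]},{"xyz":[0,0,0],"dr":[0,0,0]},{"xyz":[0,0,0],"dr":[0,0,0]},{"xyz":[0,0,0],"dr":[0,0,0]}]' 1
python3 -m inch '[{"xyz":[0,0,-20],"dr":[0,0,0]},{"xyz":[0,0,-25],"dr":[0,0,0]},{"xyz":[0,0,-25],"dr":[0,0,0]},{"xyz":[0,0,-25],"dr":[0,0,0]},{"xyz":[0,0,-25],"dr":[0,0,0]},{"xyz":[0,0,0],"dr":[0,0,0]}]'
python3 - <<'E'
from h import *
go(.6276,.2343,.14,-79.2)
E
```

```text
time_s: 18.6
position: [0.4762, -0.2729, 0.0195]
tcp_rot: [[0.982, 0.187, -0.001], [0.187, -0.982, 0.001], [-0.001, -0.001, -1.0]]
ft_force: [0.8, 0.1, 0.6]
gripper_width: 0.704
grip_force: 0.0
time_s: 19.27
position: [0.4771, -0.2734, 0.0212]
tcp_rot: [[0.982, 0.187, 0.001], [0.187, -0.982, -0.0], [0.001, 0.001, -1.0]]
ft_force: [-0.8, 1.1, 6.4]
gripper_width: 0.276
grip_force: 58.6
time_s: 19.77
position: [0.4784, -0.2748, 0.1447]
tcp_rot: [[0.983, 0.186, 0.006], [0.186, -0.983, -0.002], [0.005, 0.004, -1.0]]
ft_force: [0.2, -0.9, -0.7]
gripper_width: 0.271
grip_force: 58.9
t 19.77 at [ 478.4 -274.8  144.7] yaw -79.3 tilt [ 0.006 -0.002] w 0.271 gf 58.9 F [ 0.2 -0.9 -0.7] j [-0.16  0.5   0.83  1.91 -0.46  0.92 -0.49]
  -> turn dr_z -0.001 shift [ 241.9 -472.1    4.7]
```

```bash
python3 - <<'E'
from h import *
D=np.load("top.npz");P=D["P"];m=(D["d"]>0)&(P[...,0]>.38)&(P[...,0]<.72)&(P[...,2]<.5)
for y in np.arange(-.3,.3,.05):
    k=m&(abs(P[...,1]-y)<.026); print(round(y,2),round(P[k][:,2].max(),3),np.round(P[k][P[k][:,2].argmax()],2))
E
```

```text
-0.3 0.192 [ 0.58 -0.31  0.19]
-0.25 0.194 [ 0.67 -0.26  0.19]
-0.2 0.094 [ 0.5  -0.18  0.09]
-0.15 0.093 [ 0.5  -0.17  0.09]
-0.1 0.106 [ 0.68 -0.11  0.11]
-0.05 0.008 [ 0.56 -0.06  0.01]
-0.0 0.01 [0.67 0.02 0.01]
0.05 0.024 [0.44 0.08 0.02]
0.1 0.025 [0.47 0.09 0.03]
0.15 0.012 [0.55 0.13 0.01]
0.2 0.064 [0.42 0.2  0.06]
0.25 0.027 [0.42 0.22 0.03]
```

```bash
python3 -m inch '[{"xyz":[0,-15,-10],"dr":[0,0,0]},{"xyz":[12,-30,-10],"dr":[0,0,0]},{"xyz":[16,-30.5,-10],"dr":[0,0,0]},{"xyz":[16,-30.5,-10],"dr":[0,0,0]},{"xyz":[16,-30.5,0],"dr":[0,0,0]},{"xyz":[16,-30.5,0],"dr":[0,0,0]},{"xyz":[16,-30.5,0],"dr":[0,0,0]},{"xyz":[16,-30.5,0],"dr":[0,0,0]},{"xyz":[16,-30.5,0],"dr":[0,0,0]},{"xyz":[16,-30.5,0],"dr":[0,0,0]},{"xyz":[16,-30.5,0],"dr":[0,0,0]},{"xyz":[16,-30.5,0],"dr":[0,0,0]}]' >/dev/null
python3 -m inch '[{"xyz":[17,-30.5,0],"dr":[0,0,0]},{"xyz":[17,-30.5,0],"dr":[0,0,0]},{"xyz":[17,-30.5,0],"dr":[0,0,0]},{"xyz":[17,-30.5,0],"dr":[0,0,0]},{"xyz":[0,0,20],"dr":[0,0,0]},{"xyz":[0,0,20],"dr":[0,0,0]},{"xyz":[0,0,20],"dr":[0,0,0]},{"xyz":[0,0,20],"dr":[0,0,0]},{"xyz":[0,0,0],"dr":[0,0,0]},{"xyz":[0,0,0],"dr":[0,0,0]}]'
python3 - <<'E'
from h import *
go(.6276,.2343,.0245,-79.2)
E
```

```text
time_s: 21.6
position: [0.6235, 0.2352, 0.0995]
tcp_rot: [[0.982, 0.187, -0.002], [0.187, -0.982, -0.001], [-0.002, 0.0, -1.0]]
ft_force: [-0.7, 0.2, -0.5]
gripper_width: 0.269
grip_force: 59.0
t 21.6 at [623.5 235.2  99.5] yaw -79.3 tilt [-0.002 -0.001] w 0.269 gf 59.0 F [-0.7  0.2 -0.5] j [-0.9   0.73  0.77  1.64 -0.58  1.01 -1.33]
  -> turn dr_z -0.001 shift [ 3.9  1.7 75. ]
```

```bash
python3 -m inch '[{"xyz":[2,0.8,12],"dr":[0,0,0]},{"xyz":[2,0.8,12],"dr":[0,0,0]},{"xyz":[0,0,14],"dr":[0,0,0]},{"xyz":[0,0,14],"dr":[0,0,0]},{"xyz":[0,0,10],"dr":[0,0,0]},{"xyz":[0,0,7],"dr":[0,0,0]},{"xyz":[0,0,5],"dr":[0,0,0]},{"xyz":[0,0,0],"dr":[0,0,0]},{"xyz":[0,0,0],"dr":[0,0,0]}]'
python3 -m inch '[{"xyz":[0,0,0],"dr":[0,0,0]},{"xyz":[0,0,0],"dr":[0,0,0]},{"xyz":[0,0,0],"dr":[0,0,0]},{"xyz":[0,0,0],"dr":[0,0,0]},{"xyz":[0,0,-5],"dr":[0,0,0]},{"xyz":[0,0,-15],"dr":[0,0,0]},{"xyz":[0,0,-20],"dr":[0,0,0]},{"xyz":[0,0,-20],"dr":[0,0,0]},{"xyz":[0,0,-25],"dr":[0,0,0]},{"xyz":[0,0,-25],"dr":[0,0,0]},{"xyz":[0,0,-25],"dr":[0,0,0]},{"xyz":[0,0,-25],"dr":[0,0,0]}]' 0.1
python3 -m inch '[{"xyz":[-30,0,-10],"dr":[0,0,0]},{"xyz":[-30,0,0],"dr":[0,0,0]},{"xyz":[-30,0,0],"dr":[0,0,0]},{"xyz":[-30,0,0],"dr":[0,0,0]},{"xyz":[0,0,0],"dr":[0,0,0]},{"xyz":[0,0,0],"dr":[0,0,0]}]' >/dev/null
python3 - <<'E'
from h import *
go(.3913,-.3264,.3,-79.2)
c=get_calibration("wrist"); im,d=grab_frame("wrist"); P=cloud("wrist",d,c); np.savez("w5.npz",im=im,d=d,P=P)
cv2.imwrite("pics/w5.png",cv2.resize(im[:,:,::-1],(800,600)))
E
```

```text
time_s: 22.35
position: [0.6287, 0.2345, 0.0263]
tcp_rot: [[0.982, 0.187, 0.0], [0.187, -0.982, -0.0], [0.0, 0.0, -1.0]]
ft_force: [1.4, -0.3, -0.5]
gripper_width: 0.27
grip_force: 59.0
time_s: 23.35
position: [0.6286, 0.2342, 0.1891]
tcp_rot: [[0.983, 0.186, 0.001], [0.186, -0.983, 0.0], [0.001, -0.0, -1.0]]
ft_force: [-0.7, -0.1, -0.6]
gripper_width: 0.448
grip_force: 0.0
t 23.85 at [509.5 212.3 197.7] yaw -79.2 tilt [-0.     0.002] w 0.448 gf 0.0 F [ 1.5 -0.3  0.6] j [-1.13  0.45  0.91  1.85 -0.41  1.04 -1.44]
  -> turn dr_z -0.001 shift [-217.   507.  -102.3]
```

View pics/w5.png

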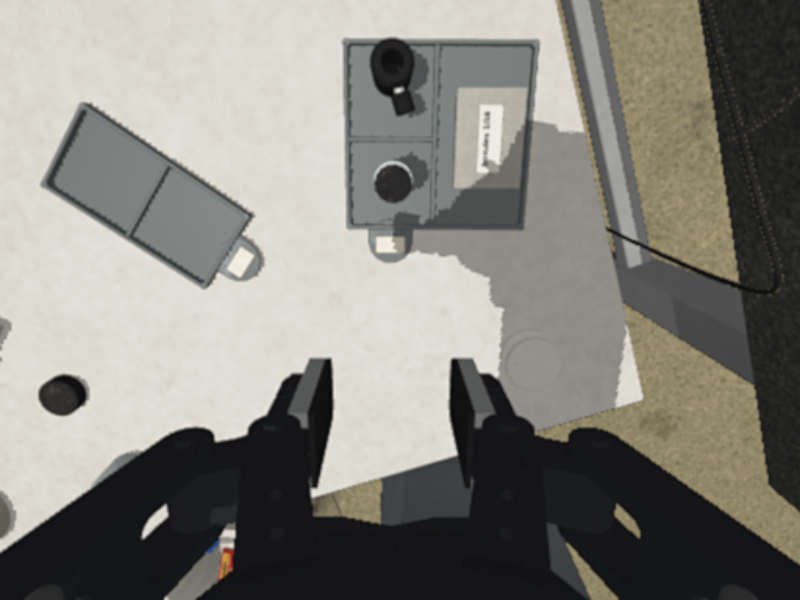

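All three items are in their bays: post holder upright at (392,62) with its screw at (402,100), vial at (393,181), box flat at (490,137). The oblong tray's corners are at (83,103), (43,185), (207,287) and (252,215). I'll check the heights and the tray pose.

```bash
python3 - <<'E'
from h import *
c=get_calibration("wrist");K=np.array(c["camera_matrix"]);T=np.linalg.inv(c["world_to_cam"]);P=np.load("w5.npz")["P"]
def at(u,v,z=.008):
    r=T[:3,:3]@np.linalg.inv(K)@[u/1.5625,v/1.5625,1]; s=(z-T[2,3])/r[2]; return ((T[:3,3]+s*r)*1000)[:2]
q=np.array([at(*p) for p in[(83,103),(43,185),(207,287),(252,215)]]); print(np.round(q,1),"centre",q.mean(0))
e=(q[2]-q[1]+q[3]-q[0])/2; print("y dir",np.degrees(np.arctan2(e[1],e[0])),"len",np.hypot(*e),"w",np.hypot(*(q[1]-q[0])))
u=e/np.hypot(*e); print("tab bay",q.mean(0)+31.5*u,"other",q.mean(0)-31.5*u)
for p in[(465,100),(510,100),(465,175),(392,185),(380,80),(380,45)]: print(p,np.round(P[int(p[1]/1.5625),int(p[0]/1.5625)],3))
E
```

```text
[[575.7 429.9]
 [517.4 456.5]
 [465.7 340.2]
 [523.8 313.6]] centre [520.66839177 385.0467388 ]
y dir -113.99226108544515 len 127.30607768692921 w 64.10652293244186
tab bay [507.86007448 356.26832661] other [533.47670906 413.825151  ]
(465, 100) [0.62  0.187 0.026]
(510, 100) [0.626 0.16  0.024]
(465, 175) [0.576 0.177 0.026]
(392, 185) [0.564 0.223 0.062]
(380, 80) [0.618 0.239 0.053]
(380, 45) [0.636 0.243 0.054]
```

```bash
python3 -m inch '[{"xyz":[-10,20,0],"dr":[0,0,0]},{"xyz":[-14,33,0],"dr":[0,0,0]},{"xyz":[-14,33,0],"dr":[0,0,0]},{"xyz":[-14,33,0],"dr":[0,0,0]},{"xyz":[-14,33,0],"dr":[0,0,0]},{"xyz":[-14,33,0],"dr":[0,0,0]},{"xyz":[-14,33,0],"dr":[0,0,0]},{"xyz":[-14,33,0],"dr":[0,0,0]},{"xyz":[-14,33,0],"dr":[0,0,0]},{"xyz":[-14,33,0],"dr":[0,0,0]},{"xyz":[-14,33,0],"dr":[0,0,0]},{"xyz":[-14,33,0],"dr":[0,0,0]}]' -0.5 >/dev/null
python3 -m inch '[{"xyz":[-14,33,0],"dr":[0,0,0]},{"xyz":[-14,33,0],"dr":[0,0,0]},{"xyz":[-14,33,0],"dr":[0,0,0]},{"xyz":[-11,25,0],"dr":[0,0,0]},{"xyz":[0,0,15],"dr":[0,0,0]},{"xyz":[0,0,15],"dr":[0,0,0]},{"xyz":[0,0,0],"dr":[0,0,0]},{"xyz":[0,0,0],"dr":[0,0,0]}]'
python3 - <<'E'
from h import *
c=get_calibration("wrist"); im,d=grab_frame("wrist"); P=cloud("wrist",d,c)
for r in finder.masks_of("wrist","objective_case")[:2]:
    q=P[r["mask"]&(d>0)]; q=q[q[:,2]>.06]
    if len(q)>20: rc=cv2.minAreaRect((q[:,:2]*1000).astype(np.float32)); print(r["score"],rc,np.percentile(q[:,2],[50,95]))
go(.3913,-.3264,.025,-79.2)
E
```

```text
time_s: 25.57
position: [0.3921, -0.3272, 0.1664]
tcp_rot: [[0.983, 0.186, -0.001], [0.186, -0.983, -0.0], [-0.001, 0.0, -1.0]]
ft_force: [0.8, 0.2, 0.4]
gripper_width: 0.753
grip_force: 0.0
0.77 ((391.0126953125, -326.3089904785156), (31.57851219177246, 33.03267288208008), 74.67388153076172) [0.06738635 0.06845791]
t 25.67 at [ 392.7 -327.   167.2] yaw -79.2 tilt [ 0.001 -0.001] w 0.751 gf 0.0 F [-0.3 -1.   0.6] j [-0.09  0.43  0.93  1.98 -0.42  0.94 -0.33]
  -> turn dr_z -0.001 shift [ -1.3  -0.9 142.2]
```

```bash
python3 -m inch '[{"xyz":[-1.3,-0.9,20],"dr":[0,0,0]},{"xyz":[0,0,20],"dr":[0,0,0]},{"xyz":[0,0,20],"dr":[0,0,0]},{"xyz":[0,0,20],"dr":[0,0,0]},{"xyz":[0,0,18],"dr":[0,0,0]},{"xyz":[0,0,16],"dr":[0,0,0]},{"xyz":[0,0,14],"dr":[0,0,0]},{"xyz":[0,0,9],"dr":[0,0,0]},{"xyz":[0,0,3],"dr":[0,0,0]},{"xyz":[0,0,0],"dr":[0,0,0]},{"xyz":[0,0,0],"dr":[0,0,0]}]'
python3 -m inch '[{"xyz":[0,0,0],"dr":[0,0,0]},{"xyz":[0,0,0],"dr":[0,0,0]},{"xyz":[0,0,0],"dr":[0,0,0]},{"xyz":[0,0,0],"dr":[0,0,0]},{"xyz":[0,0,0],"dr":[0,0,0]},{"xyz":[0,0,0],"dr":[0,0,0]},{"xyz":[0,0,0],"dr":[0,0,0]},{"xyz":[0,0,0],"dr":[0,0,0]}]' 1
python3 -m inch '[{"xyz":[0,0,-15],"dr":[0,0,0]},{"xyz":[0,0,-25],"dr":[0,0,0]},{"xyz":[0,0,-28],"dr":[0,0,0]},{"xyz":[0,0,-28],"dr":[0,0,0]},{"xyz":[0,0,-28],"dr":[0,0,0]},{"xyz":[0,0,-28],"dr":[0,0,0]},{"xyz":[0,0,0],"dr":[0,0,0]},{"xyz":[0,0,0],"dr":[0,0,0]}]'
python3 - <<'E'
from h import *
go(.507,.357,.18,-79.2)
E
```

```text
time_s: 26.58
position: [0.3912, -0.3261, 0.027]
tcp_rot: [[0.982, 0.187, 0.001], [0.187, -0.982, -0.001], [0.001, 0.001, -1.0]]
ft_force: [0.1, -0.4, 0.2]
gripper_width: 0.749
grip_force: 0.0
time_s: 27.25
position: [0.3911, -0.3261, 0.0271]
tcp_rot: [[0.982, 0.187, 0.001], [0.187, -0.982, -0.0], [0.001, 0.001, -1.0]]
ft_force: [-0.2, 1.3, 6.4]
gripper_width: 0.397
grip_force: 58.8
time_s: 27.92
position: [0.3914, -0.326, 0.1795]
tcp_rot: [[0.982, 0.187, 0.003], [0.187, -0.982, -0.001], [0.003, 0.001, -1.0]]
ft_force: [0.4, 1.0, -1.7]
gripper_width: 0.395
grip_force: 60.1
t 27.92 at [ 391.4 -326.   179.5] yaw -79.2 tilt [ 0.003 -0.001] w 0.395 gf 60.1 F [ 0.4  1.  -1.7] j [-0.11  0.41  0.95  1.97 -0.4   0.96 -0.34]
  -> turn dr_z -0.0 shift [ 2.416e+02 -6.493e+02 -5.000e-01]
```

```bash
python3 -m inch '[{"xyz":[6,-17,0],"dr":[0,0,0]},{"xyz":[12.6,-34,0],"dr":[0,0,0]},{"xyz":[12.6,-34,0],"dr":[0,0,0]},{"xyz":[12.6,-34,0],"dr":[0,0,0]},{"xyz":[12.6,-34,0],"dr":[0,0,0]},{"xyz":[12.6,-34,0],"dr":[0,0,0]},{"xyz":[12.6,-34,0],"dr":[0,0,0]},{"xyz":[12.6,-34,0],"dr":[0,0,0]},{"xyz":[12.6,-34,0],"dr":[0,0,0]},{"xyz":[12.6,-34,0],"dr":[0,0,0]},{"xyz":[12.6,-34,0],"dr":[0,0,0]},{"xyz":[12.6,-34,0],"dr":[0,0,0]}]' >/dev/null
python3 -m inch '[{"xyz":[12.6,-34,0],"dr":[0,0,0]},{"xyz":[12.6,-34,0],"dr":[0,0,0]},{"xyz":[12.6,-34,0],"dr":[0,0,0]},{"xyz":[12.6,-34,0],"dr":[0,0,0]},{"xyz":[12.6,-34,0],"dr":[0,0,0]},{"xyz":[12.6,-34,0],"dr":[0,0,0]},{"xyz":[12.6,-34,0],"dr":[0,0,0]},{"xyz":[9,-20,0],"dr":[0,0,0]},{"xyz":[0,0,25],"dr":[0,0,0]},{"xyz":[0,0,25],"dr":[0,0,0]},{"xyz":[0,0,20],"dr":[0,0,0]},{"xyz":[0,0,0],"dr":[0,0,0]}]' >/dev/null
python3 -m inch '[{"xyz":[0,0,0],"dr":[0,0,0]}]' >/dev/null
python3 - <<'E'
from h import *
go(.507,.357,.0305,-79.2)
E
```

```text
t 30.0 at [505.9 356.  106.6] yaw -79.3 tilt [-0.003 -0.003] w 0.398 gf 60.1 F [ 0.9  0.5 -0.3] j [-1.22  0.67  0.82  1.77 -0.59  0.97 -1.54]
  -> turn dr_z -0.001 shift [ 1.3 -0.7 76.1]
```

```bash
python3 -m inch '[{"xyz":[1.3,-0.7,12],"dr":[0,0,0]},{"xyz":[0,0,14],"dr":[0,0,0]},{"xyz":[0,0,14],"dr":[0,0,0]},{"xyz":[0,0,14],"dr":[0,0,0]},{"xyz":[0,0,10],"dr":[0,0,0]},{"xyz":[0,0,7],"dr":[0,0,0]},{"xyz":[0,0,5.5],"dr":[0,0,0]},{"xyz":[0,0,0],"dr":[0,0,0]},{"xyz":[0,0,0],"dr":[0,0,0]}]'
python3 -m inch '[{"xyz":[0,0,0],"dr":[0,0,0]},{"xyz":[0,0,0],"dr":[0,0,0]},{"xyz":[0,0,0],"dr":[0,0,0]},{"xyz":[0,0,0],"dr":[0,0,0]},{"xyz":[0,0,-5],"dr":[0,0,0]},{"xyz":[0,0,-15],"dr":[0,0,0]},{"xyz":[0,0,-20],"dr":[0,0,0]},{"xyz":[0,0,-20],"dr":[0,0,0]},{"xyz":[0,0,-25],"dr":[0,0,0]},{"xyz":[0,0,-25],"dr":[0,0,0]},{"xyz":[0,0,-25],"dr":[0,0,0]}]' -0.18
python3 - <<'E'
from h import *
go(.4525,.095,.12,-24.3)
E
```

```text
time_s: 30.75
position: [0.5083, 0.3578, 0.0318]
tcp_rot: [[0.982, 0.187, 0.0], [0.187, -0.982, -0.0], [0.0, 0.0, -1.0]]
ft_force: [-0.1, 0.9, -2.4]
gripper_width: 0.394
grip_force: 60.1
time_s: 31.67
position: [0.5081, 0.3577, 0.1684]
tcp_rot: [[0.982, 0.186, 0.0], [0.186, -0.982, 0.0], [0.0, -0.0, -1.0]]
ft_force: [-0.0, 0.5, -0.9]
gripper_width: 0.592
grip_force: 0.0
t 31.67 at [508.1 357.7 168.4] yaw -79.3 tilt [0. 0.] w 0.592 gf 0.0 F [-0.   0.5 -0.9] j [-1.26  0.61  0.88  1.71 -0.52  1.08 -1.59]
  -> turn dr_z -0.959 shift [-262.3   57.4   48.4]
```

```bash
python3 -m inch '[{"xyz":[0,0,0],"dr":[0,0,-0.12]},{"xyz":[0,0,0],"dr":[0,0,-0.12]},{"xyz":[0,0,0],"dr":[0,0,-0.12]},{"xyz":[0,0,0],"dr":[0,0,-0.12]},{"xyz":[0,0,0],"dr":[0,0,-0.12]},{"xyz":[0,0,0],"dr":[0,0,-0.12]},{"xyz":[0,0,0],"dr":[0,0,-0.12]},{"xyz":[0,0,0],"dr":[0,0,-0.12]},{"xyz":[0,0,0],"dr":[0,0,0]}]' -0.6 >/dev/null
python3 -m inch '[{"xyz":[-29,6.4,0],"dr":[0,0,0]},{"xyz":[-29,6.4,0],"dr":[0,0,0]},{"xyz":[-29,6.4,0],"dr":[0,0,0]},{"xyz":[-29,6.4,0],"dr":[0,0,0]},{"xyz":[-29,6.4,0],"dr":[0,0,0]},{"xyz":[-29,6.4,0],"dr":[0,0,0]},{"xyz":[-29,6.4,10],"dr":[0,0,0]},{"xyz":[-29,6.4,10],"dr":[0,0,0]},{"xyz":[-29,6.4,10],"dr":[0,0,0]},{"xyz":[0,0,10],"dr":[0,0,0]},{"xyz":[0,0,0],"dr":[0,0,0]},{"xyz":[0,0,0],"dr":[0,0,0]}]' >/dev/null
python3 - <<'E'
from h import *
c=get_calibration("wrist"); im,d=grab_frame("wrist"); P=cloud("wrist",d,c)
for r in finder.masks_of("wrist","tubing_reel")[:2]:
    q=P[r["mask"]&(d>0)]; q=q[(q[:,2]>.016)&(q[:,2]<.025)]
    if len(q)>20: rc=cv2.minAreaRect((q[:,:2]*1000).astype(np.float32)); print(r["score"],rc,np.percentile(q[:,2],[50,95]))
go(.4535,.095,.011,-24.3)
cv2.imwrite("pics/w6.png",cv2.resize(im[:,:,::-1],(800,600)))
E
```

```text
0.65 ((453.6225280761719, 95.38180541992188), (40.76823425292969, 41.21699905395508), 84.61109924316406) [0.01944264 0.02052595]
t 33.52 at [454.2  97.3 127.3] yaw -24.2 tilt [0.001 0.   ] w 0.801 gf 0.0 F [-0.   0.  -0.1] j [-0.84  0.34  0.66  2.12 -0.3   0.77 -0.41]
  -> turn dr_z 0.001 shift [ -2.4   0.3 116.3]
```

View pics/w6.png

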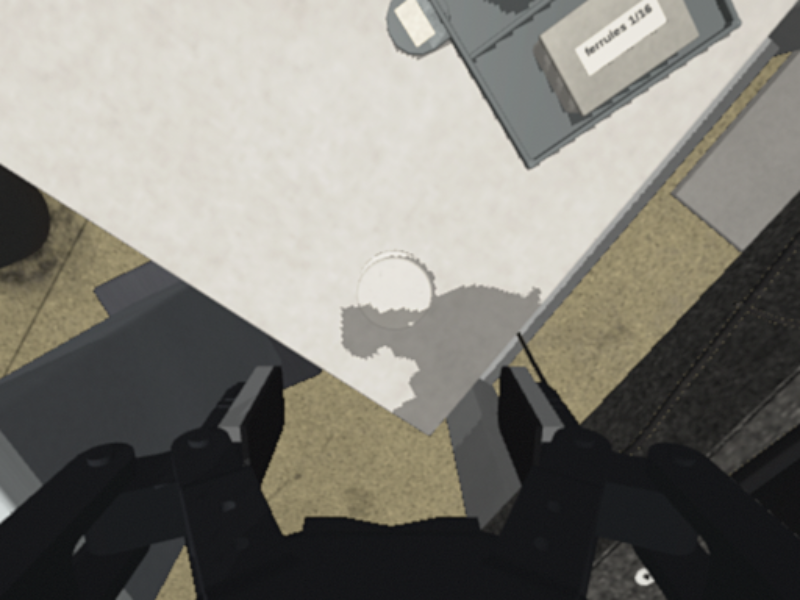

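The reel at (395,290) is centred between the fingers. Now I'll grasp it.

```bash
python3 -m inch '[{"xyz":[-1.2,0.3,18],"dr":[0,0,0]},{"xyz":[-0.8,0,18],"dr":[0,0,0]},{"xyz":[0,0,18],"dr":[0,0,0]},{"xyz":[0,0,18],"dr":[0,0,0]},{"xyz":[0,0,16],"dr":[0,0,0]},{"xyz":[0,0,14],"dr":[0,0,0]},{"xyz":[0,0,12],"dr":[0,0,0]},{"xyz":[0,0,5],"dr":[0,0,0]},{"xyz":[0,0,0],"dr":[0,0,0]},{"xyz":[0,0,0],"dr":[0,0,0]}]'
python3 -m inch '[{"xyz":[0,0,0],"dr":[0,0,0]},{"xyz":[0,0,0],"dr":[0,0,0]},{"xyz":[0,0,0],"dr":[0,0,0]},{"xyz":[0,0,0],"dr":[0,0,0]},{"xyz":[0,0,0],"dr":[0,0,0]},{"xyz":[0,0,0],"dr":[0,0,0]},{"xyz":[0,0,0],"dr":[0,0,0]},{"xyz":[0,0,0],"dr":[0,0,0]}]' 1
python3 -m inch '[{"xyz":[0,0,-15],"dr":[0,0,0]},{"xyz":[0,0,-25],"dr":[0,0,0]},{"xyz":[0,0,-28],"dr":[0,0,0]},{"xyz":[0,0,-28],"dr":[0,0,0]},{"xyz":[0,0,-28],"dr":[0,0,0]},{"xyz":[0,0,-28],"dr":[0,0,0]},{"xyz":[0,0,0],"dr":[0,0,0]},{"xyz":[0,0,0],"dr":[0,0,0]}]'
python3 - <<'E'
from h import *
go(.533,.4145,.16,-24.3)
E
```

```text
time_s: 34.35
position: [0.4534, 0.0949, 0.0082]
tcp_rot: [[0.41, 0.912, 0.0], [0.912, -0.41, 0.0], [0.0, 0.0, -1.0]]
ft_force: [1.0, -0.1, -0.5]
gripper_width: 0.8
grip_force: 0.0
time_s: 35.02
position: [0.4534, 0.0948, 0.009]
tcp_rot: [[0.411, 0.912, 0.001], [0.912, -0.411, 0.002], [0.002, 0.0, -1.0]]
ft_force: [-3.1, 0.7, 16.1]
gripper_width: 0.418
grip_force: 58.1
time_s: 35.68
position: [0.4539, 0.0949, 0.1615]
tcp_rot: [[0.41, 0.912, 0.003], [0.912, -0.41, 0.002], [0.004, 0.002, -1.0]]
ft_force: [0.7, -0.5, -0.5]
gripper_width: 0.42
grip_force: 59.9
t 35.68 at [453.9  94.9 161.5] yaw -24.2 tilt [0.003 0.002] w 0.42 gf 59.9 F [ 0.7 -0.5 -0.5] j [-0.89  0.29  0.71  2.09 -0.25  0.85 -0.45]
  -> turn dr_z 0.001 shift [323.8 -59.4   1.5]
```

```bash
python3 - <<'E'
from h import *
c=get_calibration("wrist"); im,d=grab_frame("wrist"); P=cloud("wrist",d,c)
s=ctrl.state();R=s["tcp_rot"];L=(P-s["position"])@R*1000
for r in finder.masks_of("wrist","tubing_reel")[:2]:
    m=r["mask"]&(d>0); q=L[m]; print(r["score"],m.sum(),np.round(np.percentile(q,[2,25,50,75,98],axis=0),1))
cv2.imwrite("pics/w7.png",cv2.resize(im[180:,110:400,::-1],(800,563)))
E
```

```text
0.95 5640 [[-17.3 -17.3 -12.5]
 [ -5.5  -8.3 -11.7]
 [  4.8  -0.7 -11.3]
 [ 13.6   7.5 -10.7]
 [ 20.7  16.6   6.7]]
```

View pics/w7.png

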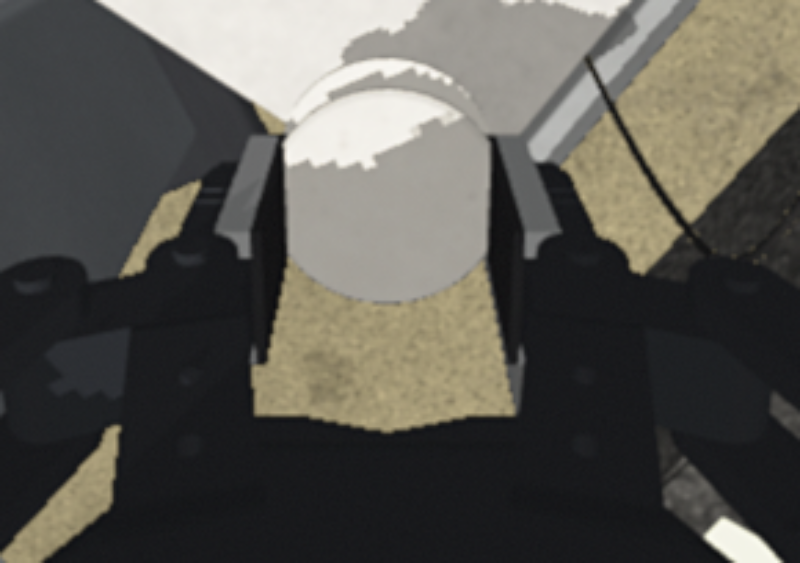

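The reel is held level between the pads at (388,195), so I'll carry it over.

```bash
python3 -m inch '[{"xyz":[22,-4,0],"dr":[0,0,0]},{"xyz":[30,-5.5,0],"dr":[0,0,0]},{"xyz":[30,-5.5,0],"dr":[0,0,0]},{"xyz":[30,-5.5,0],"dr":[0,0,0]},{"xyz":[30,-5.5,0],"dr":[0,0,0]},{"xyz":[30,-5.5,0],"dr":[0,0,0]},{"xyz":[30,-5.5,0],"dr":[0,0,0]},{"xyz":[30,-5.5,0],"dr":[0,0,0]},{"xyz":[30,-5.5,0],"dr":[0,0,0]},{"xyz":[30,-5.5,0],"dr":[0,0,0]},{"xyz":[30,-5.5,0],"dr":[0,0,0]},{"xyz":[0,0,0],"dr":[0,0,0]}]' >/dev/null
python3 -m inch '[{"xyz":[0,0,25],"dr":[0,0,0]},{"xyz":[0,0,20],"dr":[0,0,0]},{"xyz":[0,0,20],"dr":[0,0,0]},{"xyz":[0,0,20],"dr":[0,0,0]},{"xyz":[0,0,0],"dr":[0,0,0]},{"xyz":[0,0,0],"dr":[0,0,0]}]'
python3 - <<'E'
from h import *
go(.5325,.413,.0125,-24.3)
E
```

```text
time_s: 37.28
position: [0.5304, 0.4109, 0.0729]
tcp_rot: [[0.411, 0.912, -0.003], [0.912, -0.411, -0.003], [-0.004, -0.002, -1.0]]
ft_force: [0.3, 0.1, 0.2]
gripper_width: 0.415
grip_force: 60.0
t 37.28 at [530.4 410.9  72.9] yaw -24.3 tilt [-0.003 -0.003] w 0.415 gf 60.0 F [0.3 0.1 0.2] j [-1.09  0.72  0.56  1.64 -0.45  0.92 -0.78]
  -> turn dr_z 0.0 shift [ 2.8  1.1 60.4]
```

```bash
python3 -m inch '[{"xyz":[2.5,1,12],"dr":[0,0,0]},{"xyz":[0,0,12],"dr":[0,0,0]},{"xyz":[0,0,12],"dr":[0,0,0]},{"xyz":[0,0,10],"dr":[0,0,0]},{"xyz":[0,0,8],"dr":[0,0,0]},{"xyz":[0,0,5],"dr":[0,0,0]},{"xyz":[0,0,2],"dr":[0,0,0]},{"xyz":[0,0,0],"dr":[0,0,0]},{"xyz":[0,0,0],"dr":[0,0,0]}]'
python3 -m inch '[{"xyz":[0,0,0],"dr":[0,0,0]},{"xyz":[0,0,0],"dr":[0,0,0]},{"xyz":[0,0,0],"dr":[0,0,0]},{"xyz":[0,0,0],"dr":[0,0,0]},{"xyz":[0,0,-5],"dr":[0,0,0]},{"xyz":[0,0,-15],"dr":[0,0,0]},{"xyz":[0,0,-20],"dr":[0,0,0]},{"xyz":[0,0,-20],"dr":[0,0,0]},{"xyz":[0,0,-25],"dr":[0,0,0]},{"xyz":[0,0,-25],"dr":[0,0,0]},{"xyz":[0,0,-25],"dr":[0,0,0]},{"xyz":[0,0,-25],"dr":[0,0,0]}]' -0.36
python3 -m inch '[{"xyz":[-20,0,-15],"dr":[0,0,0]},{"xyz":[-20,0,-15],"dr":[0,0,0]},{"xyz":[-20,0,-15],"dr":[0,0,0]},{"xyz":[-20,0,-15],"dr":[0,0,0]},{"xyz":[-20,0,-15],"dr":[0,0,0]},{"xyz":[-20,0,-15],"dr":[0,0,0]},{"xyz":[-20,0,0],"dr":[0,0,0]},{"xyz":[-20,0,0],"dr":[0,0,0]},{"xyz":[0,0,0],"dr":[0,0,0]},{"xyz":[0,0,0],"dr":[0,0,0]},{"xyz":[0,0,0],"dr":[0,0,0]}]' >/dev/null
python3 - <<'E'
from h import *
c=get_calibration("wrist"); im,d=grab_frame("wrist"); P=cloud("wrist",d,c)
for t in("tubing_reel","objective_case","small_vial","post_holder","ferrule_box"):
  for r in finder.masks_of("wrist",t)[:1]:
    q=P[r["mask"]&(d>0)]; z=np.percentile(q[:,2],95); q=q[q[:,2]>z-.006]; rc=cv2.minAreaRect((q[:,:2]*1000).astype(np.float32)); print(t,round(r["score"],2),np.round(rc[0],1),np.round(rc[1],1),"ztop",round(z,3),"zlo",round(np.percentile(q[:,2],5),3))
go(.5,.3,.3)
cv2.imwrite("pics/w8.png",cv2.resize(im[:,:,::-1],(800,600)))
E
```

```text
time_s: 38.03
position: [0.5336, 0.4141, 0.0141]
tcp_rot: [[0.411, 0.912, 0.0], [0.912, -0.411, 0.0], [0.0, 0.0, -1.0]]
ft_force: [0.2, -0.2, -0.3]
gripper_width: 0.415
grip_force: 60.0
time_s: 39.03
position: [0.5335, 0.4138, 0.1767]
tcp_rot: [[0.411, 0.912, 0.001], [0.912, -0.411, 0.001], [0.001, 0.001, -1.0]]
ft_force: [0.7, 0.7, -0.3]
gripper_width: 0.677
grip_force: 0.0
tubing_reel 0.57 [532.1 414.4] [40.4 40.3] ztop 0.022 zlo 0.02
objective_case 0.74 [507.8 357.8] [32.6 32.6] ztop 0.071 zlo 0.068
small_vial 0.77 [563.8 222.8] [21.8 20.9] ztop 0.063 zlo 0.06
post_holder 0.69 [627.4 235.3] [24.2 24.3] ztop 0.054 zlo 0.05
ferrule_box 0.65 [600.3 167.4] [61.  43.9] ztop 0.027 zlo 0.024
t 40.25 at [467.7 268.5 263.6] yaw -24.2 tilt [-0.    -0.001] w 0.676 gf 0.0 F [-0.6 -0.1  0.4] j [-1.17  0.3   0.72  1.78 -0.22  1.14 -0.8 ]
  -> turn dr_z -0.0 shift [ 42.   16.5 -36.4]
```

View pics/w8.png

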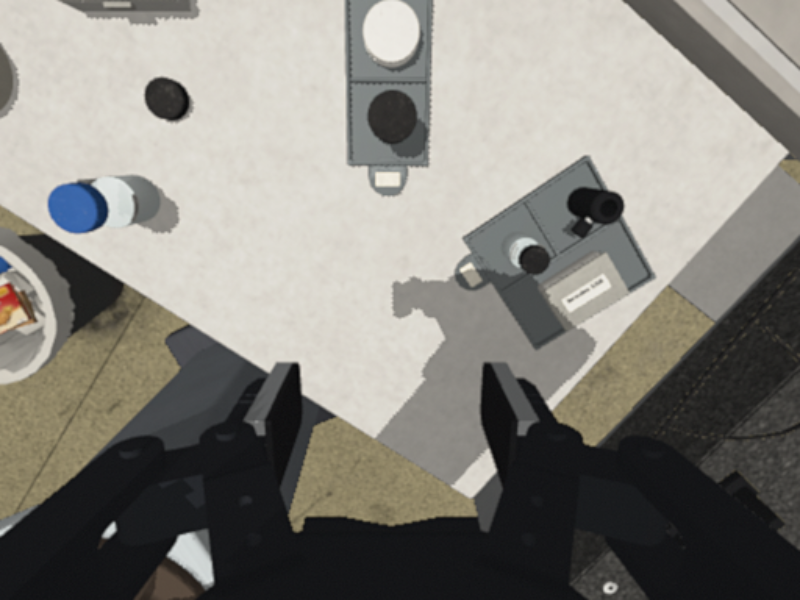

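The view shows the reel flat at (391,33) and the objective at (392,117) beside the tab. The post holder (596,205), vial (530,257) and box (590,287) are in their bays. The heights are each thing's own plus the 2 mm tray floor, and the bottle is still standing. I'll hand in.

```bash
python3 -c "
from workcell import ctrl
print(ctrl.finish_job())"
```

```text
the job is handed in; nothing more can be done
None
```

Both kits are made up as asked and handed in at about 40 s of the 117 s allowed. The final wrist image shows all five items upright or flat in their bays and let go; I never touched the large bottle or the slide box.

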